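# Return the car wash accessory samples to their display holders

## Task

Customers have left the four accessory samples lying about the car wash counter: put each one back in the middle of its own display holder, the turquoise glass flask upright in the turquoise coaster, the cedar freshener flat in the dark round wooden dish, the black visor clip right way up along its grey outline in the black tray, and the steel valve extender home in both notches of the steel cradle, hexagonal ends outside. Keep the glass flask upright and set it down gently, never letting it drop, and leave the key box and the wax bottle where they stand.

Things in the scene. Friction and masses are not known exactly. Their poses are not given: they have to be found in the camera images.
- flask: Turquoise glass car perfume flask with a pale wooden cap, standing upright. Round body 38 mm across, upright sides from the underside to 34 mm high, then a shoulder to the neck; cap 23 mm across; 63 mm high in all; about 60 g. Origin: centre of the underside, z up.
- cedar: Round cedar block freshener, a red-brown wooden disc 52 mm across and 24 mm high with ring marks on top, lying flat; about 30 g. Origin: centre of the underside, z up.
- clip: Black plastic sun visor clip lying on its base: 66 mm long (its x), 26 mm wide (its y), 22 mm high, two flat jaws one above the other with flush long sides, a small grey pad on top; about 30 g. Origin: centre of the underside, z up.
- extender: Steel tire valve extender lying on its side, 116 mm long: round shaft 10 mm across, bare from x = -44 to +44 mm, and a hexagonal piece 14 mm long, 13 mm across flats, at either end (one steel, one a black cap); about 45 g. Origin: middle of its length on its centre line, 6.5 mm above the counter as it lies; x along its length.
- flask_coaster: Fixed round dark turquoise coaster for the flask: 66 mm outside, round recess 56 mm across with a bright turquoise spot of the flask's size in the middle; recess floor 5 mm, rim 9 mm above the counter. A ledge with a blank white ticket, 6 mm high, sticks out on its +x side to 44 mm from the centre. Origin: centre of the underside, z up.
- cedar_dish: Fixed round dish of dark walnut wood for the cedar block: 82 mm outside, round recess 72 mm across with a thin cedar-coloured ring of the block's size in the middle; recess floor 5 mm, rim 9 mm above the counter. A ledge with a blank white ticket, 6 mm high, sticks out on its +x side to 52 mm from the centre. Origin: centre of the underside, z up.
- clip_tray: Fixed black rectangular tray for the visor clip: 94 (x) by 54 mm (y) outside, recess 86 by 46 mm with the clip's shape in pale grey, 66 by 26 mm, in the middle; recess floor 4 mm, rim 9 mm above the counter. A ledge with a blank white ticket, 6 mm high, sticks out on its +y side to 39 mm from the centre. Origin: centre of the underside, z up.
- cradle: Fixed steel cradle for the extender: base 104 (x) by 44 (y) by 4 mm, two V-notched rests 8 mm thick at x = -28 and +28 mm. Each V: 45 degree sides, 28 mm wide at its top 22 mm up, bottom 8 mm up; an extender lying home along x has its centre line 15 mm up, hexagons outside the rests. Ticket ledge 6 mm high on the +y side, to 34 mm from the centre. Origin: centre of the underside, z up.
- latch_box: Bystander: brushed nickel latch box for spare keys, closed, 64 by 98 by 45 mm high, 0.6 kg, loose on the counter beyond the samples. Origin: centre of the underside.
- wax_bottle: Bystander: red wax bottle with a yellow label and black cap, 58 mm across and 150 mm high, loose on the counter at the robot's left. Origin: centre of the underside, z up.
Things that resemble listed ones, but are neither listed nor needed, are in the scene too. There is more than one size of the clip; the one meant has the size given above. There is more than one size of the extender; the one meant has the size given above.

How it is judged:
At the end, for the whole second after the job is handed in: At rest, released, on the holder floors: flask upright within 12 mm of centre, cedar flat within 13 mm, clip upright within 16 mm and 0.5 rad of the tray's line; extender in both notches, 12 to 18.5 mm up, within 16 mm of the middle and 0.12 rad (clip, extender either way round) (horizontal distance between flask and flask_coaster below 0.012 m and z of flask in the frame of flask_coaster between 0.002 and 0.008 m and angle between each of flask, cedar, clip's own z axis and vertical below 0.12 rad and linear speed of each of flask, cedar, clip, extender below 0.02 m/s and horizontal distance between cedar and cedar_dish below 0.013 m and z of cedar in the frame of cedar_dish between 0.002 and 0.008 m and horizontal distance between clip and clip_tray below 0.016 m and z of clip in the frame of clip_tray between 0.001 and 0.007 m and angle between the x axis of clip and the x axis of clip_tray, either way round below 0.5 rad and horizontal distance between extender and cradle below 0.016 m and z of extender in the frame of cradle between 0.012 and 0.0185 m and angle between the x axis of extender and the x axis of cradle, either way round below 0.12 rad); the robot touches nothing.
It fails at once if the key box is shifted by more than 15 mm (distance of latch_box from where it was at the start of the episode above 0.015 m).
It fails at once if the wax bottle is shifted by more than 15 mm or tipped (distance of wax_bottle from where it was at the start of the episode above 0.015 m or angle between wax_bottle's own z axis and vertical above 0.3 rad).
It fails at once if the glass flask is tipped over (more than 35 degrees) (angle between flask's own z axis and vertical above 0.61 rad).
It fails at once if the glass flask is dropped (falls faster than 0.6 m/s, about 18 mm, out of the fingers) (linear speed of flask above 0.6 m/s and contact force between the fingers and flask below 0.1 N).
It also fails if it takes over 104 s, if anything falls off the work surface, if the arm or the gripper's body presses on something with over 40 N, if the wrist force passes 120 N, or if a joint passes its speed limit or range.

## Robot

A 6-joint arm with a two-finger parallel gripper is mounted at the origin on the work surface. World frame = base frame: x ahead of the robot, y to its left, z up, the work surface at z = 0. Lengths are in m, angles in rad, forces in N, time in s.
With the tool pointing down it reaches from about 0.35 to 0.85 m from the base axis. Payload 8.1 kg.
Tool frame: the origin (TCP) lies between the finger pads; the fingertips stand 14 mm ahead of it and the grasp point (between the pads) lies 5 mm behind it; z points along the fingers, y is the line along which they close (so a half turn about z gives the same grasp; the last joint's range is limited). The gripper opens to 93 mm and grips with 3 to 60 N. Pads are 15 mm wide; open, the fingers measure 128 mm over their backs; the gripper's body (75 mm by 188 mm) begins 65 mm behind the grasp point.
Start: joints at [-1.237, 0.13, 1.488, -0, 1.523, -0.085], TCP at [0.244, -0.548, 0.233] pointing down, gripper open.
Joint ranges: [-2.96, 2.96], [-0.89, 2.26], [0.02, 2.5], [-1.34, 4.48], [0, 2.73], [-2.66, 2.66]. Speed limits (rad/s): [2.39, 2.39, 2.79, 3.14, 3.14, 3.14].

## Interface

Orientations are given as a rotation vector (axis times angle).
In Python, from plant import robot gives the robot as it stands.
- The arm moves only by the tool arm_command, never from a script. Its argument "targets" is a list of rows, each an object of numbers: "x", "y", "z": the shift along the world's x, y, z in units of 500 mm (1.0 is 500 mm); "rx", "ry", "rz": the turn, a rotation vector about the world's x, y, z in units of 2 rad (1.0 is 2 rad); "claw": the closure in counts, from 0 (fully open) to 255 (shut). In form: [{"x": .., "y": .., "z": .., "rx": .., "ry": .., "rz": .., "claw": ..}, ...]. A call has 1 to 10 rows; each row is the pose to reach, as a shift and turn from the pose commanded when the call began; what a row does not reach only later rows make up. A row lasts 1/12 s, in which the tool goes at most 41.7 mm and 7.16 degrees, less where a joint would pass 70% of its speed; a pose out of reach is approached as far as the arm can. A call with a number of a shift or a turn outside -1 to 1 is refused whole. A call with a gripper value outside its range is refused whole. The fingers move at their own pace and stop on an object; "squeeze" is the grip in N (left out, the last holds). Time passes only in rows, so rows that repeat a pose let the fingers close. It gives the time, the measured TCP pose, the force, the opening and the grip force at its end, in the units of the state.
- robot.read_state(): the state, without advancing time (a new reading comes with each control period).
- robot.read_camera(name): name is "scene" or "side" or "wrist"; returns (picture, depth): 480x640x3 uint8, red, green, blue; 480x640 float32, m along the optical axis (not along the pixel's ray), 0 where there is no reading.
- robot.get_calibration(name): a dict with "intrinsics" (3x3 intrinsics, pixels), "origin" and "orientation" of the camera in the world. Camera axes: x right, y up, looking along -z (the intrinsics and any distortion apply to the point x, -y, -z); pixel columns grow to the right and rows downward; lengths in m; the calibration is good to about 2 mm. The wrist camera is an equidistant fisheye: a pixel r from the principal point sees the ray r / f radians off the axis. A picture is of the moment at which its call begins: read the wrist's pose just before it. get_calibration takes no time and is no camera call; for the wrist camera it gives the pose at the moment of the call.
- robot.close_job(): hands the job in; it is judged then, once.
The state is a dict: "t": time; "q": joint angles; "dq": joint speeds; "joint_torque": joint torques, N m; "tool_pos": TCP position; "orientation": TCP orientation; "force": force on the tool from outside, world axes, zero at the start; "wrist_torque": the same for the moment, N m; "opening": finger opening in m; "gripper_force": force on a finger pad.
Only numpy, scipy, OpenCV 4.12 (cv2) and the standard library are available. Lean on these libraries where they do the work, as an engineer would, in place of code of your own. Each camera call takes 0.05 s, during which the arm holds its last target. There are 200 camera calls.

## Working session

There is one attempt and no reset: what is moved stays moved. The work goes in short steps, Python scripts to look and compute and a tool call to move; the robot and the scene stay as the last step left them, time stands still between calls to the robot, and variables do not carry over. Pictures are saved under pics/ and viewed, at most 14 in all, crops included, and the job is handed in when it is done.

Besides the shell and the picture viewer there is one more tool, called after "Emit:" by a JSON object that holds its "method" and its "body". arm_command: Moves the arm, as the interface text tells. Shifts and turns lie within -1 to 1; 1 stands for 500 mm of shift or 2 rad of turn. Its arguments: {"type":"object","properties":{"targets":{"type":"array","items":{"type":"object","properties":{"x":{"type":"number","minimum":-1,"maximum":1},"y":{"type":"number","minimum":-1,"maximum":1},"z":{"type":"number","minimum":-1,"maximum":1},"rx":{"type":"number","minimum":-1,"maximum":1},"ry":{"type":"number","minimum":-1,"maximum":1},"rz":{"type":"number","minimum":-1,"maximum":1},"claw":{"type":"number"}}}},"squeeze":{"type":"number"}},"required":["targets"]}

```bash
mkdir -p pics; ls
cat > h.py <<'E'
import numpy as np, cv2
from plant import robot
from scipy.spatial.transform import Rotation as R
def rot(c):
    o=np.array(c["orientation"],float)
    return o if o.shape==(3,3) else R.from_rotvec(o).as_matrix()
def cloud(d,c):
    K=np.array(c["intrinsics"]); v,u=np.mgrid[:480,:640]
    x=(u-K[0,2])/K[0,0]*d; y=(v-K[1,2])/K[1,1]*d
    return np.stack([x,-y,-d],-1)@rot(c).T+np.array(c["origin"])
E
python3 - <<'E'
from h import *
for n in ("scene","side"):
    p,d=robot.read_camera(n); c=robot.get_calibration(n); print(n,c)
    cv2.imwrite(f"pics/{n}0.png",p[...,::-1]); np.savez(f"{n}0.npz",p=p,d=d,P=cloud(d,c))
print(robot.read_state())
E
```

```text
pics
scene {'intrinsics': array([[556.47087214,   0.        , 320.26762749],
       [  0.        , 556.47087214, 231.96703605],
       [  0.        ,   0.        ,   1.        ]]), 'origin': array([ 1.13928884, -0.25533981,  1.00939494]), 'orientation': array([0.56944021, 0.33510071, 1.05530383])}
side {'intrinsics': array([[516.49617517,   0.        , 313.88397728],
       [  0.        , 516.49617517, 240.65586641],
       [  0.        ,   0.        ,   1.        ]]), 'origin': array([0.49383834, 1.12003802, 0.74809762]), 'orientation': array([-0.00747337, -1.4513945 , -2.75445699])}
{'t': 0.1, 'q': array([-1.23738641e+00,  1.31102221e-01,  1.48913794e+00, -4.45594389e-05,
        1.52302641e+00, -8.53738702e-02]), 'dq': array([-0.00107168, -0.00077679, -0.00330441,  0.00040287,  0.00135632,
       -0.00106966]), 'joint_torque': array([ 1.24091392e-03, -5.61341965e+01, -4.93093729e+01,  7.70729897e-02,
        2.91472737e-02, -3.53544215e-05]), 'tool_pos': array([ 0.24384908, -0.54767794,  0.23170026]), 'orientation': array([-3.07135229e+00, -6.52686702e-01,  3.94421945e-04]), 'force': array([ 0.47088787,  0.43472301, -0.39775269]), 'wrist_torque': array([-0.02177118,  0.00049316, -0.01697994]), 'gripper_force': 0.0, 'opening': 0.0929145199842382}
```

View pics/scene0.png

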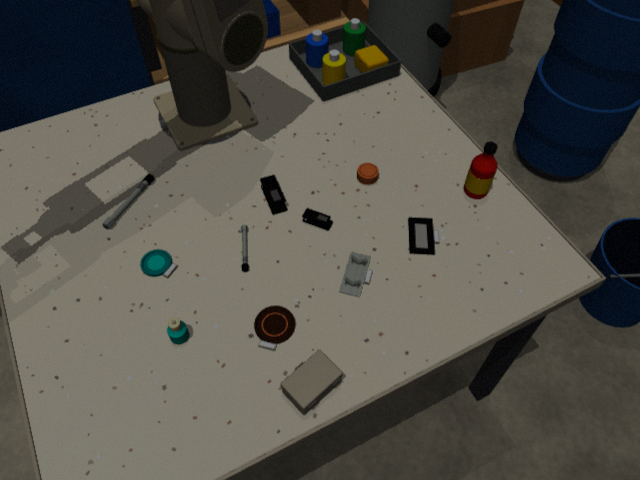

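Run:
```python
from h import *
# top-down orthographic maps (colour) from scene and side, 1.25 mm/px: x .2..0.95 up, y left
for n in ("scene","side"):
    z=np.load(f"{n}0.npz"); P=z["P"]; p=z["p"]; ok=(z["d"]>0)&(P[...,2]>-.02)&(P[...,2]<.3)
    im=np.zeros((600,800,3),np.uint8)
    q=P[ok]; c=p[ok]; o=np.argsort(q[:,2]); q=q[o]; c=c[o]
    r=((.95-q[:,0])/.00125).astype(int); k=((.5-q[:,1])/.00125).astype(int)
    m=(r>=0)&(r<600)&(k>=0)&(k<800); im[r[m],k[m]]=c[m][:,::-1]
    hole=(im.sum(2)==0)
    im2=cv2.dilate(im,np.ones((3,3))); im[hole]=im2[hole]
    cv2.imwrite(f"pics/top_{n}.png",im)
    f=P[ok]; print(n, np.percentile(f[:,2],[5,25,50]))
```

```text
scene [-3.67051766e-03 -1.55786465e-03 -4.91317793e-05]
side [-0.00271817 -0.00052518  0.00111845]
```

View top_scene.

The scene picture shows: flask (178,331), coaster (157,263), dish (275,324), cradle (356,273), clip tray (421,236), cedar (368,173), key box (312,381) and wax bottle (480,172). There are two clips, at (273,195) and (318,219), and two extenders, at (130,200) and (245,248).

View pics/top_scene.png

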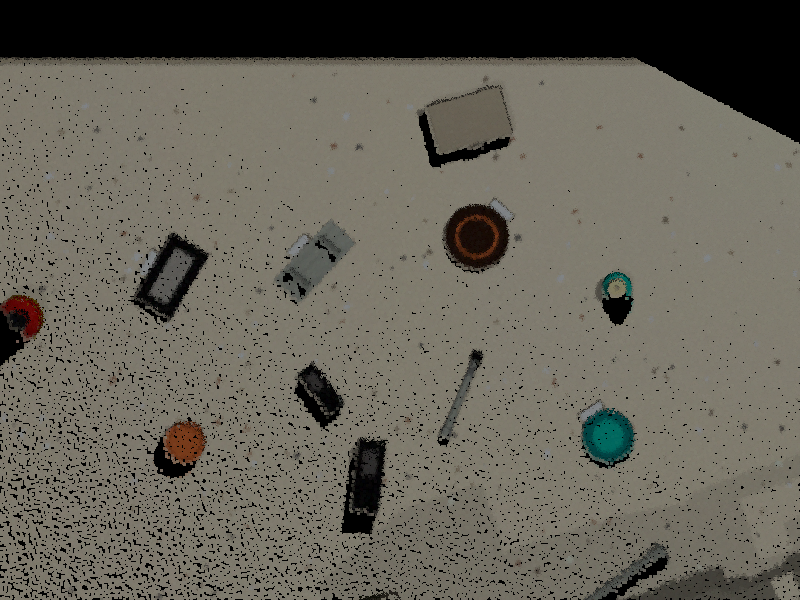

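Run:
```python
from h import *
W={"flask":(150,305,205,355),"cedar":(345,155,390,192),"clipA":(252,168,295,222),"clipB":(296,202,340,235),"extL":(95,165,165,235),"extS":(232,218,258,278),"coaster":(132,242,185,285),"dish":(245,298,305,355),"tray":(398,208,447,260),"cradle":(332,243,380,303),"box":(270,340,352,418),"wax":(455,135,505,205)}
z=np.load("scene0.npz");P=z["P"];d=z["d"]
for n,(a,b,c,e) in W.items():
    q=P[b:e,a:c][d[b:e,a:c]>0]; lo={"coaster":.003,"dish":.003}.get(n,.004)
    m=q[:,2]>lo; s=q[m]; top=np.percentile(s[:,2],97)
    t=s[s[:,2]>max(top-.006,.004)]
    for nm,w in(("all",s),("top",t)):
        r=cv2.minAreaRect((w[:,:2]*1000).astype(np.float32))
        print(n,nm,len(w),"top%.1f"%(top*1e3),"c",np.round(r[0],1),"sz",np.round(r[1],1),"ang%.1f"%r[2],"mean",np.round(w[:,:2].mean(0)*1e3,1))
```

```text
flask all 466 top62.2 c [ 570.4 -271.3] sz [101.7  90.4] ang75.8 mean [ 596.3 -271.3]
flask top 106 top62.2 c [ 590.6 -271.2] sz [20.9 21.5] ang26.4 mean [ 590.6 -271. ]
cedar all 410 top27.1 c [391.8 273.1] sz [101.5 115.9] ang59.6 mean [400.1 266.3]
cedar top 254 top27.1 c [396.4 269.8] sz [49.4 51.3] ang30.7 mean [397.2 269.1]
clipA all 663 top34.0 c [343.   45.2] sz [ 93.4 165. ] ang67.3 mean [359.9  38.3]
clipA top 400 top34.0 c [350.9  40.6] sz [36.4 87. ] ang83.3 mean [353.3  40.5]
clipB all 401 top25.1 c [458.9 106.1] sz [90.6 81. ] ang58.1 mean [464.7  97.9]
clipB top 232 top25.1 c [461.4  97.1] sz [60.  29.2] ang37.6 mean [462.1  97.9]
extL all 546 top19.7 c [ 199.5 -256.8] sz [156.5 214.1] ang71.8 mean [ 217.5 -264. ]
extL top 261 top19.7 c [ 216.6 -262.4] sz [ 20.3 168.6] ang37.2 mean [ 219.3 -265. ]
extS all 251 top14.5 c [452.7 -77.1] sz [ 50.4 157.3] ang68.5 mean [458.5 -76.7]
extS top 175 top14.5 c [457.5 -76.1] sz [ 13.5 116.8] ang68.6 mean [460.5 -77.2]
coaster all 701 top10.8 c [ 406.3 -257.1] sz [112.1 111.8] ang68.7 mean [ 409.1 -257.4]
coaster top 491 top10.8 c 
[... 169 characters left out ...]
7.7 -94.2] sz [106.3 120.2] ang64.9 mean [657.3 -98.1]
tray all 661 top11.1 c [601.8 288.2] sz [107.8 138.1] ang61.0 mean [606.8 288.9]
tray top 480 top11.1 c [596.2 286.5] sz [ 87.5 122.7] ang54.2 mean [607.9 288.3]
cradle all 555 top20.9 c [615.3 115.3] sz [104.5 125.5] ang68.0 mean [625.1 109.1]
cradle top 72 top20.9 c [623.2 106.5] sz [33.4 66.1] ang46.6 mean [623.7 106.1]
box all 2331 top47.6 c [784.1 -83.8] sz [157.7 147.2] ang61.2 mean [801.2 -89.9]
box top 1739 top47.6 c [800.1 -87. ] sz [64.8 98.7] ang15.3 mean [801.2 -87.8]
wax all 1289 top149.9 c [505.2 521.9] sz [114.4 225.3] ang53.6 mean [559.1 465. ]
wax top 108 top149.9 c [550.1 475.8] sz [26.8 26.3] ang19.2 mean [551.4 475.4]
```

Run:
```python
from h import *
z=np.load("scene0.npz");P=z["P"];d=z["d"];p=z["p"]
hsv=cv2.cvtColor(p,cv2.COLOR_RGB2HSV).astype(int)
W={"coaster":(132,242,172,285),"dish":(245,298,305,345),"tray":(398,208,447,260),"cradle":(332,243,380,303),"clipB":(296,202,340,235),"extS":(232,218,258,278)}
V,U=np.mgrid[:480,:640]
for n,(a,b,c,e) in W.items():
    box=(U>=a)&(U<c)&(V>=b)&(V<e)&(d>0); H,S,v=[hsv[...,i] for i in range(3)]; Z=P[...,2]
    if n=="coaster": ms={"spot":box&(H>80)&(H<100)&(S>150)&(v>110),"body":box&(H>75)&(H<105)&(S>120)}
    elif n=="dish": ms={"ring":box&(H<14)&(S>140)&(v>90),"body":box&(v<75)}
    elif n=="tray": ms={"grey":box&(v>75)&(Z<.0065)&(U>411)&(U<431)&(V>221)&(V<248),"dark":box&(v<50)}
    elif n=="cradle": ms={"hi":box&(Z>.0125),"mid":box&(Z>.0025)&(S<40)}
    elif n=="clipB": ms={"dark":box&(v<60)&(Z>.012),"pad":box&(Z>.015)&(v>60)}
    else: ms={"z":box&(Z>.007),"hiz":box&(Z>.0115)}
    for k,m in ms.items():
        q=P[m]
        if len(q)<5: print(n,k,len(q)); continue
        r=cv2.minAreaRect((q[:,:2]*1000).astype(np.float32)); C=np.cov(q[:,:2].T); w,E=np.linalg.eigh(C); x=E[:,1]
        print(n,k,len(q),"c",np.round(r[0],1),"sz",np.round(r[1],1),"ang%.1f"%r[2],"mean",np.round(q.mean(0)*1e3,1),"axis%.1f"%np.degrees(np.arctan2(x[1],x[0])))
```

```text
coaster spot 0
coaster body 619 c [ 406.  -260.8] sz [63.8 62.5] ang37.5 mean [ 405.7 -260.9    5.8] axis159.9
dish ring 26 c [655.8 -96.5] sz [50.5 40.1] ang55.5 mean [654.  -98.5   5.2] axis61.9
dish body 1171 c [654.5 -96.3] sz [82.7 79.2] ang42.1 mean [655.  -96.    5.4] axis-137.5
tray grey 216 c [605.1 286.1] sz [24.4 63.6] ang58.8 mean [605.8 285.8   3.6] axis149.8
tray dark 599 c [605.3 285.4] sz [54.  96.3] ang59.3 mean [606.4 284.5   5.2] axis148.9
cradle hi 97 c [623.2 106.5] sz [33.4 66.1] ang46.6 mean [621.8 108.3  17.5] axis137.3
cradle mid 907 c [620.4 110.4] sz [101.8 148.4] ang61.7 mean [625.6 108.2   6.2] axis137.9
clipB dark 258 c [461.5  97. ] sz [60.1 29.3] ang37.0 mean [462.5  96.   21.2] axis-141.3
clipB pad 23 c [450.7 102.6] sz [62.9 22.5] ang61.4 mean [453.4 105.6  21.9] axis45.1
extS z 204 c [455.6 -75.5] sz [ 13.6 120.8] ang68.4 mean [460.  -77.2  10.8] axis158.0
extS hiz 74 c [457.9 -75. ] sz [ 10.7 116.9] ang68.2 mean [460.9 -77.7  13. ] axis156.8
```

Run:
```python
from h import *
a=cv2.imread("pics/scene0.png")
t=cv2.imread("pics/top_scene.png")
A=cv2.resize(a[195:310,230:450],None,fx=3.6,fy=3.6,interpolation=cv2.INTER_CUBIC)
cv2.imwrite("pics/crop1.png",np.clip(A.astype(float)*1.6,0,255).astype(np.uint8))
```

```text
(no output)
```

View pics/crop1.png

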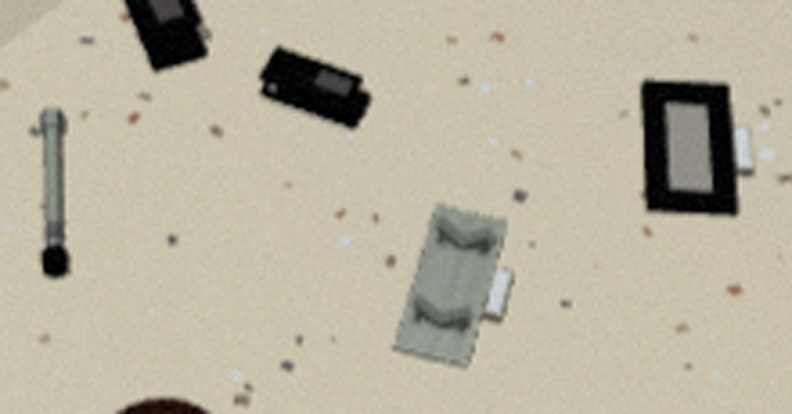

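The crop confirms the clip at (318,88), the short extender at (52,190), the cradle at (450,285) and the tray at (690,148). I start with the flask.

Emit:
{"method": "arm_command", "body": {"targets": [{"x":0.693,"y":0.553,"z":-0.1},{"x":0.693,"y":0.553,"z":-0.1},{"x":0.693,"y":0.553,"z":-0.1},{"x":0.693,"y":0.553,"z":-0.1},{"x":0.693,"y":0.553,"z":-0.1},{"x":0.693,"y":0.553,"z":-0.1},{"x":0.693,"y":0.553,"z":-0.1},{"x":0.693,"y":0.553,"z":-0.1},{"x":0.693,"y":0.553,"z":-0.1},{"x":0.693,"y":0.553,"z":-0.1}], "squeeze": 20}}

```text
schema error: expected keys x, y, z, rx, ry, rz, claw
```

Run:
```python
from h import *
z=np.load("scene0.npz");c=robot.get_calibration("scene");K=c["intrinsics"]
def ray(u,v,h):
    r=rot(c)@np.array([(u-K[0,2])/K[0,0],-(v-K[1,2])/K[1,1],-1]); o=np.array(c["origin"]); return (o+r*(h-o[2])/r[2])[:2]*1e3
q=np.array([ray(u,v,.004) for u,v in((351.4,251.9),(370.8,256.1),(359.2,296.7),(339.4,291.7))])
e=(q[0]+q[1]-q[2]-q[3])/2; print("cradle",q.mean(0),np.linalg.norm(e),np.degrees(np.arctan2(e[1],e[0])))
a=ray(230+52/3.6,195+112/3.6,.0065);b=ray(230+56/3.6,195+268/3.6,.0065);print("ext",a,b,(a+b)/2,np.linalg.norm(a-b))
```

```text
cradle [625.16559504 106.2604493 ] 104.12484889506116 136.44545481754298
ext [403.93220683 -54.07439875] [510.82696343 -96.79287321] [457.37958513 -75.43363598] 115.11453883037586
```

Emit:
{"method": "arm_command", "body": {"targets": [{"x":0.693,"y":0.553,"z":-0.1,"rx":0,"ry":0,"rz":0,"claw":0},{"x":0.693,"y":0.553,"z":-0.1,"rx":0,"ry":0,"rz":0,"claw":0},{"x":0.693,"y":0.553,"z":-0.1,"rx":0,"ry":0,"rz":0,"claw":0},{"x":0.693,"y":0.553,"z":-0.1,"rx":0,"ry":0,"rz":0,"claw":0},{"x":0.693,"y":0.553,"z":-0.1,"rx":0,"ry":0,"rz":0,"claw":0},{"x":0.693,"y":0.553,"z":-0.1,"rx":0,"ry":0,"rz":0,"claw":0},{"x":0.693,"y":0.553,"z":-0.1,"rx":0,"ry":0,"rz":0,"claw":0},{"x":0.693,"y":0.553,"z":-0.1,"rx":0,"ry":0,"rz":0,"claw":0},{"x":0.693,"y":0.553,"z":-0.1,"rx":0,"ry":0,"rz":0,"claw":0},{"x":0.693,"y":0.553,"z":-0.1,"rx":0,"ry":0,"rz":0,"claw":0}], "squeeze": 20}}

```text
t: 0.93
tool_pos: [0.5687, -0.2881, 0.1852]
orientation: [-3.072, -0.653, 0.001]
force: [-0.7, -0.7, 0.8]
opening: 0.0931
gripper_force: 0.0
```

Emit:
{"method": "arm_command", "body": {"targets": [{"x":0.044,"y":0.034,"z":-0.08,"rx":0,"ry":0,"rz":0,"claw":0},{"x":0.044,"y":0.034,"z":-0.15,"rx":0,"ry":0,"rz":0,"claw":0},{"x":0.044,"y":0.034,"z":-0.15,"rx":0,"ry":0,"rz":0,"claw":0},{"x":0.044,"y":0.034,"z":-0.15,"rx":0,"ry":0,"rz":0,"claw":0},{"x":0.044,"y":0.034,"z":-0.15,"rx":0,"ry":0,"rz":0,"claw":0},{"x":0.044,"y":0.034,"z":-0.15,"rx":0,"ry":0,"rz":0,"claw":0}]}}

```text
t: 1.43
tool_pos: [0.5906, -0.2746, 0.1141]
orientation: [3.071, 0.651, 0.005]
force: [0.3, -0.3, -0.1]
opening: 0.093
gripper_force: 0.0
```

Run:
```python
from h import *
p,d=robot.read_camera("wrist"); print(robot.get_calibration("wrist")); print(robot.read_state()["tool_pos"],d.min(),d.max())
cv2.imwrite("pics/w1.png",p[...,::-1])
```

```text
{'intrinsics': array([[371.64829954,   0.        , 321.63911042],
       [  0.        , 371.64829954, 237.27760542],
       [  0.        ,   0.        ,   1.        ]]), 'origin': array([ 0.65692576, -0.24455188,  0.26604809]), 'orientation': array([-0.23720044,  0.1488511 , -1.14676473])}
[ 0.59072171 -0.27470278  0.11431537] 0.0 1.1443131
```

View pics/w1.png

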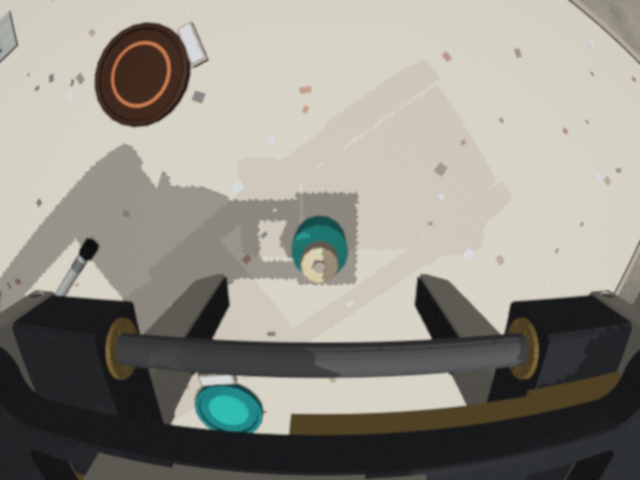

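The wrist view has the flask cap at (319,262), centred between the fingers. I go down and grip.

Emit:
{"method": "arm_command", "body": {"targets": [{"x":0,"y":0.007,"z":-0.05,"rx":0,"ry":0,"rz":0,"claw":0},{"x":0,"y":0.007,"z":-0.1,"rx":0,"ry":0,"rz":0,"claw":0},{"x":0,"y":0.007,"z":-0.14,"rx":0,"ry":0,"rz":0,"claw":0},{"x":0,"y":0.007,"z":-0.175,"rx":0,"ry":0,"rz":0,"claw":0},{"x":0,"y":0.007,"z":-0.175,"rx":0,"ry":0,"rz":0,"claw":0},{"x":0,"y":0.007,"z":-0.175,"rx":0,"ry":0,"rz":0,"claw":255},{"x":0,"y":0.007,"z":-0.175,"rx":0,"ry":0,"rz":0,"claw":255},{"x":0,"y":0.007,"z":-0.175,"rx":0,"ry":0,"rz":0,"claw":255},{"x":0,"y":0.007,"z":-0.175,"rx":0,"ry":0,"rz":0,"claw":255},{"x":0,"y":0.007,"z":-0.175,"rx":0,"ry":0,"rz":0,"claw":255}], "squeeze": 20}}

```text
t: 2.32
tool_pos: [0.5905, -0.2699, 0.025]
orientation: [3.071, 0.653, 0.003]
force: [0.7, 0.2, 0.2]
opening: 0.0644
gripper_force: 0.0
```

Emit:
{"method": "arm_command", "body": {"targets": [{"x":0,"y":0,"z":0,"rx":0,"ry":0,"rz":0,"claw":255},{"x":0,"y":0,"z":0,"rx":0,"ry":0,"rz":0,"claw":255},{"x":0,"y":0,"z":0,"rx":0,"ry":0,"rz":0,"claw":255},{"x":0,"y":0,"z":0,"rx":0,"ry":0,"rz":0,"claw":255},{"x":0,"y":0,"z":0,"rx":0,"ry":0,"rz":0,"claw":255},{"x":0,"y":0,"z":0,"rx":0,"ry":0,"rz":0,"claw":255}]}}

```text
t: 2.82
tool_pos: [0.5897, -0.2694, 0.0235]
orientation: [3.073, 0.653, 0.0]
force: [0.3, -0.9, 0.6]
opening: 0.0374
gripper_force: 20.0
```

Emit:
{"method": "arm_command", "body": {"targets": [{"x":0,"y":0,"z":0.04,"rx":0,"ry":0,"rz":0,"claw":255},{"x":0,"y":0,"z":0.1,"rx":0,"ry":0,"rz":0,"claw":255},{"x":-0.04,"y":0,"z":0.1,"rx":0,"ry":0,"rz":0,"claw":255},{"x":-0.1,"y":0.005,"z":0.1,"rx":0,"ry":0,"rz":0,"claw":255},{"x":-0.17,"y":0.01,"z":0.1,"rx":0,"ry":0,"rz":0,"claw":255},{"x":-0.24,"y":0.015,"z":0.1,"rx":0,"ry":0,"rz":0,"claw":255},{"x":-0.3,"y":0.02,"z":0.1,"rx":0,"ry":0,"rz":0,"claw":255},{"x":-0.35,"y":0.02,"z":0.1,"rx":0,"ry":0,"rz":0,"claw":255},{"x":-0.369,"y":0.02,"z":0.1,"rx":0,"ry":0,"rz":0,"claw":255},{"x":-0.369,"y":0.02,"z":0.1,"rx":0,"ry":0,"rz":0,"claw":255}]}}

```text
t: 3.65
tool_pos: [0.4036, -0.2593, 0.0732]
orientation: [-3.073, -0.651, 0.001]
force: [-0.0, -0.3, -0.5]
opening: 0.0373
gripper_force: 20.0
```

Emit:
{"method": "arm_command", "body": {"targets": [{"x":0,"y":0,"z":0,"rx":0,"ry":0,"rz":0,"claw":255},{"x":0,"y":0,"z":0,"rx":0,"ry":0,"rz":0,"claw":255},{"x":0,"y":0,"z":0,"rx":0,"ry":0,"rz":0,"claw":255}]}}

```text
t: 3.9
tool_pos: [0.4065, -0.2596, 0.0738]
orientation: [3.072, 0.654, 0.001]
force: [-0.1, 0.1, 1.2]
opening: 0.0374
gripper_force: 20.0
```

Run:
```python
from h import *
p,d=robot.read_camera("scene"); c=robot.get_calibration("scene"); P=cloud(d,c)
cv2.imwrite("pics/s2.png",cv2.resize(p[160:340,100:340,::-1],None,fx=3.2,fy=3.2))
print(robot.read_state()["tool_pos"])
```

```text
[ 0.40626816 -0.25950242  0.07358652]
```

View pics/s2.png

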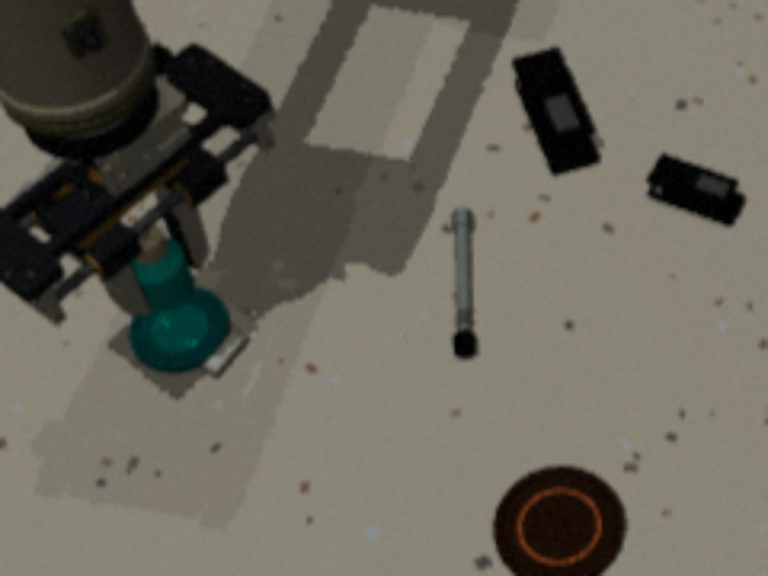

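The flask hangs at (165,270) in the crop, over the coaster at (180,328). I lower it gently and release.

Emit:
{"method": "arm_command", "body": {"targets": [{"x":0,"y":-0.002,"z":-0.04,"rx":0,"ry":0,"rz":0,"claw":255},{"x":0,"y":-0.002,"z":-0.065,"rx":0,"ry":0,"rz":0,"claw":255},{"x":0,"y":-0.002,"z":-0.08,"rx":0,"ry":0,"rz":0,"claw":255},{"x":0,"y":-0.002,"z":-0.085,"rx":0,"ry":0,"rz":0,"claw":255},{"x":0,"y":-0.002,"z":-0.089,"rx":0,"ry":0,"rz":0,"claw":255},{"x":0,"y":-0.002,"z":-0.09,"rx":0,"ry":0,"rz":0,"claw":255},{"x":0,"y":-0.002,"z":-0.09,"rx":0,"ry":0,"rz":0,"claw":255},{"x":0,"y":-0.002,"z":-0.09,"rx":0,"ry":0,"rz":0,"claw":255}]}}

```text
t: 4.62
tool_pos: [0.4057, -0.2608, 0.0292]
orientation: [3.072, 0.653, 0.001]
force: [0.2, 0.4, -0.6]
opening: 0.0377
gripper_force: 20.0
```

Emit:
{"method": "arm_command", "body": {"targets": [{"x":0,"y":0,"z":0,"rx":0,"ry":0,"rz":0,"claw":80},{"x":0,"y":0,"z":0,"rx":0,"ry":0,"rz":0,"claw":50},{"x":0,"y":0,"z":0,"rx":0,"ry":0,"rz":0,"claw":50},{"x":0,"y":0,"z":0,"rx":0,"ry":0,"rz":0,"claw":50},{"x":0,"y":0,"z":0,"rx":0,"ry":0,"rz":0,"claw":50},{"x":0,"y":0,"z":0,"rx":0,"ry":0,"rz":0,"claw":50},{"x":0,"y":0,"z":0.05,"rx":0,"ry":0,"rz":0,"claw":50},{"x":0,"y":0,"z":0.13,"rx":0,"ry":0,"rz":0,"claw":50},{"x":0,"y":0,"z":0.2,"rx":0,"ry":0,"rz":0,"claw":50},{"x":0,"y":0,"z":0.2,"rx":0,"ry":0,"rz":0,"claw":50}]}}

```text
t: 5.45
tool_pos: [0.4088, -0.2632, 0.1363]
orientation: [3.064, 0.651, 0.011]
force: [0.8, 0.5, 1.1]
opening: 0.0749
gripper_force: 0.0
```

Emit:
{"method": "arm_command", "body": {"targets": [{"x":0.02,"y":0.07,"z":0,"rx":0,"ry":0,"rz":0.06,"claw":50},{"x":0.04,"y":0.14,"z":0,"rx":0,"ry":0,"rz":0.12,"claw":50},{"x":0.06,"y":0.21,"z":0,"rx":0,"ry":0,"rz":0.18,"claw":50},{"x":0.08,"y":0.28,"z":0,"rx":0,"ry":0,"rz":0.24,"claw":50},{"x":0.1,"y":0.35,"z":0,"rx":0,"ry":0,"rz":0.3,"claw":50},{"x":0.102,"y":0.371,"z":0,"rx":0,"ry":0,"rz":0.36,"claw":50},{"x":0.102,"y":0.371,"z":0,"rx":0,"ry":0,"rz":0.42,"claw":80},{"x":0.102,"y":0.371,"z":0,"rx":0,"ry":0,"rz":0.48,"claw":110},{"x":0.102,"y":0.371,"z":0,"rx":0,"ry":0,"rz":0.54,"claw":110},{"x":0.102,"y":0.371,"z":0,"rx":0,"ry":0,"rz":0.6,"claw":110}]}}

```text
t: 6.28
tool_pos: [0.4562, -0.0746, 0.1283]
orientation: [2.16, 2.281, 0.0]
force: [0.1, -0.3, -1.1]
opening: 0.0544
gripper_force: 0.0
```

Emit:
{"method": "arm_command", "body": {"targets": [{"x":0,"y":0,"z":0,"rx":0,"ry":0,"rz":0.06,"claw":110},{"x":0,"y":0,"z":0,"rx":0,"ry":0,"rz":0.12,"claw":110},{"x":0,"y":0,"z":0,"rx":0,"ry":0,"rz":0.18,"claw":110},{"x":0,"y":0,"z":0,"rx":0,"ry":0,"rz":0.24,"claw":110},{"x":0,"y":0,"z":0,"rx":0,"ry":0,"rz":0.3,"claw":110},{"x":0,"y":0,"z":-0.03,"rx":0,"ry":0,"rz":0.36,"claw":110},{"x":0,"y":0,"z":-0.06,"rx":0,"ry":0,"rz":0.42,"claw":110},{"x":0,"y":0,"z":-0.09,"rx":0,"ry":0,"rz":0.48,"claw":110},{"x":0,"y":0,"z":-0.11,"rx":0,"ry":0,"rz":0.54,"claw":110},{"x":0,"y":0,"z":-0.11,"rx":0,"ry":0,"rz":0.57,"claw":110}]}}

```text
t: 7.12
tool_pos: [0.4543, -0.0744, 0.0706]
orientation: [-0.586, -3.082, -0.0]
force: [-0.1, -0.1, 0.3]
opening: 0.0529
gripper_force: 0.0
```

Emit:
{"method": "arm_command", "body": {"targets": [{"x":0,"y":0,"z":0,"rx":0,"ry":0,"rz":0,"claw":110},{"x":0,"y":0,"z":0,"rx":0,"ry":0,"rz":0,"claw":110},{"x":0,"y":0,"z":0,"rx":0,"ry":0,"rz":0,"claw":110}]}}

```text
t: 7.37
tool_pos: [0.4565, -0.075, 0.0738]
orientation: [0.601, 3.083, -0.0]
force: [-0.5, -0.2, 0.6]
opening: 0.0529
gripper_force: 0.0
```

```bash
cat >> h.py <<'E'
def pose():
    s=robot.read_state(); M=R.from_rotvec(s["orientation"]).as_matrix()
    print("tcp",np.round(np.array(s["tool_pos"])*1e3,1),"yang %.1f"%np.degrees(np.arctan2(M[1,1],M[0,1])),"tilt %.2f"%np.degrees(np.arccos(-M[2,2])),"q6 %.2f"%s["q"][5],"open %.1f"%(s["opening"]*1e3),"t",s["t"])
E
python3 - <<'E'
from h import *
pose(); p,d=robot.read_camera("scene"); c=robot.get_calibration("scene"); P=cloud(d,c)
h=cv2.cvtColor(p,cv2.COLOR_RGB2HSV); m=(d>0)&(P[...,2]>.055)&(P[...,2]<.07)&(np.hypot(P[...,0]-.406,P[...,1]+.261)<.04)
print("flask cap",P[m].mean(0),m.sum())
p,d=robot.read_camera("wrist"); cv2.imwrite("pics/w3.png",p[...,::-1])
E
```

```text
tcp [456.5 -75.   73.8] yang 67.9 tilt 0.05 q6 -1.46 open 52.9 t 7.3667
flask cap [ 0.40680265 -0.25845197  0.06347717] 98
```

View pics/w3.png

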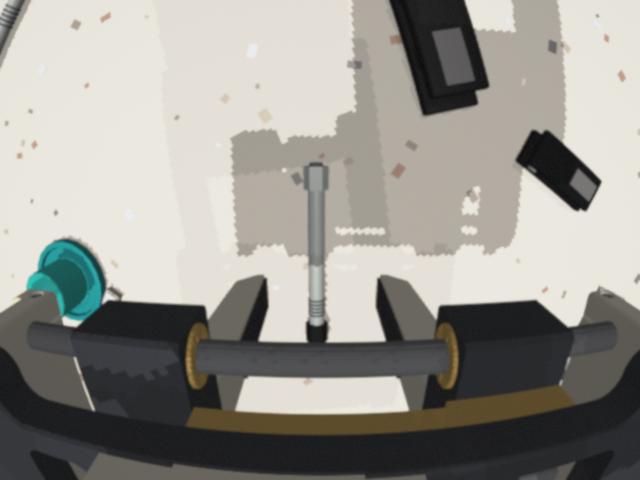

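The wrist view shows the extender upright at column 316, midway between the fingers, and the flask in its coaster. I grip the extender.

Emit:
{"method": "arm_command", "body": {"targets": [{"x":0,"y":0,"z":-0.04,"rx":0,"ry":0,"rz":0,"claw":110},{"x":0,"y":0,"z":-0.08,"rx":0,"ry":0,"rz":0,"claw":110},{"x":0,"y":0,"z":-0.105,"rx":0,"ry":0,"rz":0,"claw":110},{"x":0,"y":0,"z":-0.115,"rx":0,"ry":0,"rz":0,"claw":110},{"x":0,"y":0,"z":-0.115,"rx":0,"ry":0,"rz":0,"claw":255},{"x":0,"y":0,"z":-0.115,"rx":0,"ry":0,"rz":0,"claw":255},{"x":0,"y":0,"z":-0.115,"rx":0,"ry":0,"rz":0,"claw":255},{"x":0,"y":0,"z":-0.115,"rx":0,"ry":0,"rz":0,"claw":255},{"x":0,"y":0,"z":-0.115,"rx":0,"ry":0,"rz":0,"claw":255},{"x":0,"y":0,"z":-0.115,"rx":0,"ry":0,"rz":0,"claw":255}], "squeeze": 25}}

```text
t: 8.3
tool_pos: [0.4565, -0.075, 0.0164]
orientation: [0.598, 3.083, -0.0]
force: [-0.3, -0.3, 0.7]
opening: 0.0177
gripper_force: 0.0
```

Emit:
{"method": "arm_command", "body": {"targets": [{"x":0,"y":0,"z":0,"rx":0,"ry":0,"rz":0,"claw":255},{"x":0,"y":0,"z":0,"rx":0,"ry":0,"rz":0,"claw":255},{"x":0,"y":0,"z":0,"rx":0,"ry":0,"rz":0,"claw":255},{"x":0,"y":0,"z":0,"rx":0,"ry":0,"rz":0,"claw":255}]}}

```text
t: 8.63
tool_pos: [0.4564, -0.075, 0.0162]
orientation: [0.598, 3.084, -0.0]
force: [-1.3, -0.1, 2.6]
opening: 0.0089
gripper_force: 25.0
```

Emit:
{"method": "arm_command", "body": {"targets": [{"x":0,"y":0,"z":0.05,"rx":0,"ry":0,"rz":0,"claw":255},{"x":0,"y":0,"z":0.12,"rx":0,"ry":0,"rz":0,"claw":255},{"x":0.05,"y":0.05,"z":0.12,"rx":0,"ry":0,"rz":-0.04,"claw":255},{"x":0.1,"y":0.1,"z":0.12,"rx":0,"ry":0,"rz":-0.08,"claw":255},{"x":0.15,"y":0.16,"z":0.12,"rx":0,"ry":0,"rz":-0.12,"claw":255},{"x":0.2,"y":0.215,"z":0.12,"rx":0,"ry":0,"rz":-0.16,"claw":255},{"x":0.25,"y":0.27,"z":0.12,"rx":0,"ry":0,"rz":-0.186,"claw":255},{"x":0.3,"y":0.325,"z":0.12,"rx":0,"ry":0,"rz":-0.186,"claw":255},{"x":0.337,"y":0.363,"z":0.12,"rx":0,"ry":0,"rz":-0.186,"claw":255},{"x":0.337,"y":0.363,"z":0.12,"rx":0,"ry":0,"rz":-0.186,"claw":255}]}}

```text
t: 9.47
tool_pos: [0.627, 0.1106, 0.0755]
orientation: [1.153, 2.922, 0.003]
force: [1.6, 0.2, -1.4]
opening: 0.009
gripper_force: 25.0
```

Emit:
{"method": "arm_command", "body": {"targets": [{"x":0,"y":0,"z":0,"rx":0,"ry":0,"rz":0,"claw":255},{"x":0,"y":0,"z":0,"rx":0,"ry":0,"rz":0,"claw":255},{"x":0,"y":0,"z":0,"rx":0,"ry":0,"rz":0,"claw":255}]}}

```text
t: 9.72
tool_pos: [0.6238, 0.1058, 0.0755]
orientation: [-1.158, -2.919, 0.001]
force: [0.2, -1.0, -0.4]
opening: 0.0093
gripper_force: 25.0
```

Run:
```python
from h import *
pose(); p,d=robot.read_camera("scene"); cv2.imwrite("pics/s4.png",cv2.resize(p[180:330,250:450,::-1],None,fx=3.8,fy=3.8))
```

```text
tcp [623.8 105.8  75.5] yang 46.7 tilt 0.07 q6 -0.73 open 9.3 t 9.7167
```

View pics/s4.png

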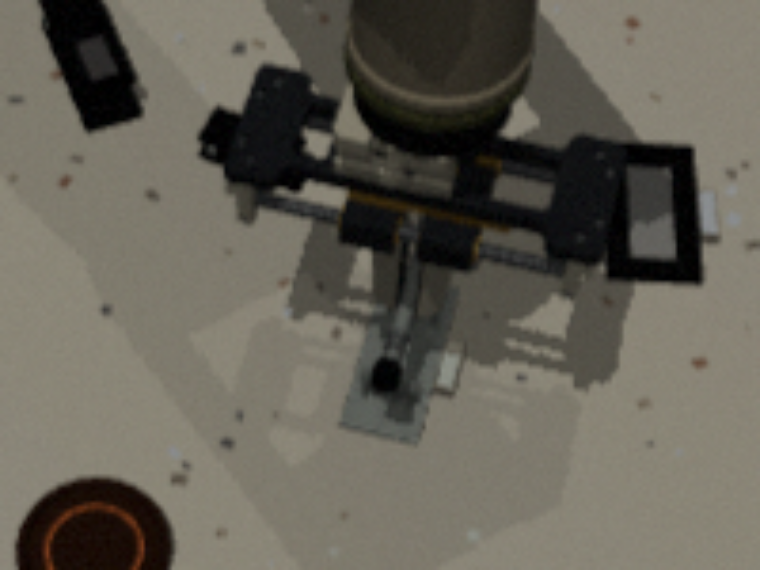

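The extender (cap at (387,372) in the crop) is over the cradle and lined up. I lower it and release.

Emit:
{"method": "arm_command", "body": {"targets": [{"x":0.002,"y":0.001,"z":-0.04,"rx":0,"ry":0,"rz":0,"claw":255},{"x":0.002,"y":0.001,"z":-0.07,"rx":0,"ry":0,"rz":0,"claw":255},{"x":0.002,"y":0.001,"z":-0.09,"rx":0,"ry":0,"rz":0,"claw":255},{"x":0.002,"y":0.001,"z":-0.099,"rx":0,"ry":0,"rz":0,"claw":255},{"x":0.002,"y":0.001,"z":-0.099,"rx":0,"ry":0,"rz":0,"claw":255},{"x":0.002,"y":0.001,"z":-0.099,"rx":0,"ry":0,"rz":0,"claw":255},{"x":0.002,"y":0.001,"z":-0.099,"rx":0,"ry":0,"rz":0,"claw":255}]}}

```text
t: 10.35
tool_pos: [0.6246, 0.1061, 0.0264]
orientation: [-1.158, -2.919, 0.003]
force: [-4.8, -3.4, 0.7]
opening: 0.0092
gripper_force: 25.0
```

Emit:
{"method": "arm_command", "body": {"targets": [{"x":0,"y":0,"z":0,"rx":0,"ry":0,"rz":0,"claw":170},{"x":0,"y":0,"z":0,"rx":0,"ry":0,"rz":0,"claw":140},{"x":0,"y":0,"z":0,"rx":0,"ry":0,"rz":0,"claw":100},{"x":0,"y":0,"z":0,"rx":0,"ry":0,"rz":0,"claw":100},{"x":0,"y":0,"z":0,"rx":0,"ry":0,"rz":0,"claw":100},{"x":0,"y":0,"z":0.05,"rx":0,"ry":0,"rz":0,"claw":100},{"x":0,"y":0,"z":0.12,"rx":0,"ry":0,"rz":0,"claw":100},{"x":0,"y":0,"z":0.18,"rx":0,"ry":0,"rz":0,"claw":100},{"x":0,"y":0,"z":0.18,"rx":0,"ry":0,"rz":0,"claw":100},{"x":0,"y":0,"z":0.18,"rx":0,"ry":0,"rz":0,"claw":100}]}}

```text
t: 11.18
tool_pos: [0.6279, 0.1074, 0.1198]
orientation: [1.156, 2.916, 0.004]
force: [-0.1, -0.3, 0.0]
opening: 0.0564
gripper_force: 0.0
```

```bash
python3 -c "
from h import *
pose()"
```

```text
tcp [627.9 107.4 119.8] yang 46.8 tilt 0.35 q6 -0.73 open 56.4 t 11.1833
```

Emit:
{"method": "arm_command", "body": {"targets": [{"x":-0.06,"y":0,"z":0,"rx":0,"ry":0,"rz":0.06,"claw":100},{"x":-0.12,"y":-0.01,"z":0,"rx":0,"ry":0,"rz":0.12,"claw":100},{"x":-0.18,"y":-0.01,"z":0,"rx":0,"ry":0,"rz":0.18,"claw":100},{"x":-0.24,"y":-0.019,"z":0,"rx":0,"ry":0,"rz":0.24,"claw":100},{"x":-0.3,"y":-0.019,"z":0,"rx":0,"ry":0,"rz":0.3,"claw":100},{"x":-0.327,"y":-0.019,"z":0,"rx":0,"ry":0,"rz":0.36,"claw":100},{"x":-0.327,"y":-0.019,"z":0,"rx":0,"ry":0,"rz":0.42,"claw":100},{"x":-0.327,"y":-0.019,"z":0,"rx":0,"ry":0,"rz":0.48,"claw":100},{"x":-0.327,"y":-0.019,"z":-0.02,"rx":0,"ry":0,"rz":0.54,"claw":100},{"x":-0.327,"y":-0.019,"z":-0.05,"rx":0,"ry":0,"rz":0.6,"claw":100}]}}

```text
t: 12.02
tool_pos: [0.4625, 0.0977, 0.0914]
orientation: [-0.703, 3.061, -0.0]
force: [0.5, 0.5, -0.4]
opening: 0.0564
gripper_force: 0.0
```

Emit:
{"method": "arm_command", "body": {"targets": [{"x":0,"y":0,"z":0,"rx":0,"ry":0,"rz":0.06,"claw":100},{"x":0,"y":0,"z":0,"rx":0,"ry":0,"rz":0.109,"claw":100},{"x":0,"y":0,"z":0,"rx":0,"ry":0,"rz":0.109,"claw":100},{"x":0,"y":0,"z":0,"rx":0,"ry":0,"rz":0.109,"claw":100},{"x":0,"y":0,"z":0,"rx":0,"ry":0,"rz":0.109,"claw":100}]}}

```text
t: 12.43
tool_pos: [0.4617, 0.0976, 0.0908]
orientation: [1.017, -2.971, -0.0]
force: [-0.5, 0.1, 0.3]
opening: 0.0565
gripper_force: 0.0
```

Run:
```python
from h import *
pose(); p,d=robot.read_camera("wrist"); cv2.imwrite("pics/w5.png",p[...,::-1])
p,d=robot.read_camera("scene"); P=cloud(d,robot.get_calibration("scene"))
u,v=np.mgrid[:480,:640][::-1]; m=(u>325)&(u<385)&(v>235)&(v<310)&(P[...,2]>.0095)&(P[...,2]<.03)&(d>0)
q=P[m]; e=(q[:,:2]-[.625,.1065])@np.array([[-.728,-.686],[.686,-.728]]).T
g=np.abs(e[:,1])<.0075
print("extender in cradle frame: x range",e[g,0].min()*1e3,e[g,0].max()*1e3,"z",np.percentile(q[g,2],[50,95])*1e3,"mean y",e[g,1].mean()*1e3)
o=np.abs(e[:,0])>.038; q2=e[o]; print("ends y",q2[q2[:,0]>0].mean(0)*1e3,q2[q2[:,0]<0].mean(0)*1e3,len(q2))
```

```text
tcp [461.7  97.6  90.8] yang 127.8 tilt 0.05 q6 -2.13 open 56.5 t 12.4333
extender in cradle frame: x range -3.7148570517470465 5.984887979948929 z [18.76343356 21.50258431] mean y -0.6856383901951355
ends y [nan nan] [nan nan] 0<stdin>:8: RuntimeWarning: Mean of empty slice.
  ret = um.true_divide(
```

View pics/w5.png

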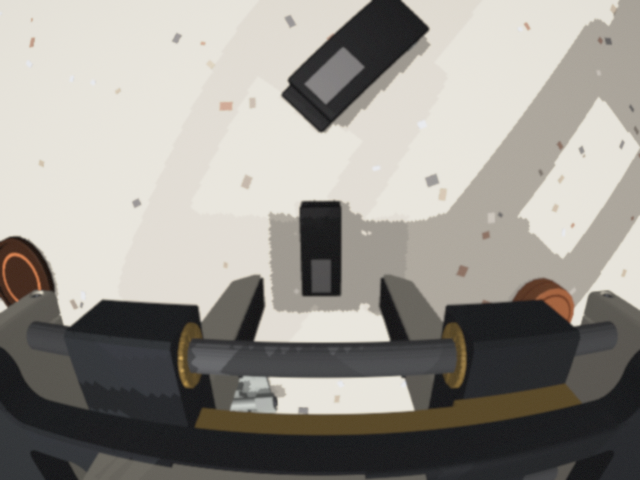

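The clip (321,250) is aligned and centred between the fingers. I grip it.

Emit:
{"method": "arm_command", "body": {"targets": [{"x":0,"y":0,"z":-0.05,"rx":0,"ry":0,"rz":0,"claw":100},{"x":0,"y":0,"z":-0.1,"rx":0,"ry":0,"rz":0,"claw":100},{"x":0,"y":0,"z":-0.135,"rx":0,"ry":0,"rz":0,"claw":100},{"x":0,"y":0,"z":-0.135,"rx":0,"ry":0,"rz":0,"claw":255},{"x":0,"y":0,"z":-0.135,"rx":0,"ry":0,"rz":0,"claw":255},{"x":0,"y":0,"z":-0.135,"rx":0,"ry":0,"rz":0,"claw":255},{"x":0,"y":0,"z":-0.135,"rx":0,"ry":0,"rz":0,"claw":255},{"x":0,"y":0,"z":-0.135,"rx":0,"ry":0,"rz":0,"claw":255},{"x":0,"y":0,"z":-0.135,"rx":0,"ry":0,"rz":0,"claw":255},{"x":0,"y":0,"z":-0.135,"rx":0,"ry":0,"rz":0,"claw":255}], "squeeze": 20}}

```text
t: 13.37
tool_pos: [0.4634, 0.0977, 0.0254]
orientation: [-1.022, 2.968, -0.001]
force: [-0.4, -0.2, 5.7]
opening: 0.0256
gripper_force: 20.0
```

Emit:
{"method": "arm_command", "body": {"targets": [{"x":0,"y":0,"z":0,"rx":0,"ry":0,"rz":0,"claw":255},{"x":0,"y":0,"z":0,"rx":0,"ry":0,"rz":0,"claw":255}]}}

```text
t: 13.53
tool_pos: [0.4634, 0.0978, 0.0254]
orientation: [-1.022, 2.968, -0.001]
force: [-0.5, -0.3, 7.4]
opening: 0.0255
gripper_force: 20.0
```

Emit:
{"method": "arm_command", "body": {"targets": [{"x":0,"y":0,"z":0.06,"rx":0,"ry":0,"rz":0,"claw":255},{"x":0,"y":0,"z":0.12,"rx":0,"ry":0,"rz":-0.06,"claw":255},{"x":0.04,"y":0.05,"z":0.12,"rx":0,"ry":0,"rz":-0.12,"claw":255},{"x":0.08,"y":0.1,"z":0.12,"rx":0,"ry":0,"rz":-0.18,"claw":255},{"x":0.12,"y":0.15,"z":0.12,"rx":0,"ry":0,"rz":-0.24,"claw":255},{"x":0.16,"y":0.2,"z":0.12,"rx":0,"ry":0,"rz":-0.3,"claw":255},{"x":0.2,"y":0.25,"z":0.12,"rx":0,"ry":0,"rz":-0.36,"claw":255},{"x":0.24,"y":0.3,"z":0.12,"rx":0,"ry":0,"rz":-0.42,"claw":255},{"x":0.28,"y":0.36,"z":0.12,"rx":0,"ry":0,"rz":-0.48,"claw":255},{"x":0.288,"y":0.377,"z":0.12,"rx":0,"ry":0,"rz":-0.54,"claw":255}]}}

```text
t: 14.37
tool_pos: [0.608, 0.2898, 0.0838]
orientation: [0.657, 3.071, 0.003]
force: [0.5, -0.7, -0.6]
opening: 0.0256
gripper_force: 20.0
```

Emit:
{"method": "arm_command", "body": {"targets": [{"x":0,"y":0,"z":0,"rx":0,"ry":0,"rz":-0.06,"claw":255},{"x":0,"y":0,"z":0,"rx":0,"ry":0,"rz":-0.062,"claw":255},{"x":0,"y":0,"z":0,"rx":0,"ry":0,"rz":-0.062,"claw":255},{"x":0,"y":0,"z":0,"rx":0,"ry":0,"rz":-0.062,"claw":255}]}}

```text
t: 14.7
tool_pos: [0.606, 0.2857, 0.084]
orientation: [-0.834, -3.029, 0.0]
force: [0.3, -0.5, -0.2]
opening: 0.0257
gripper_force: 20.0
```

Run:
```python
from h import *
pose(); p,d=robot.read_camera("scene"); cv2.imwrite("pics/s6.png",cv2.resize(p[160:320,300:500,::-1],None,fx=3.7,fy=3.7))
```

```text
tcp [606.  285.7  84. ] yang 59.2 tilt 0.01 q6 -0.67 open 25.7 t 14.7
```

View pics/s6.png

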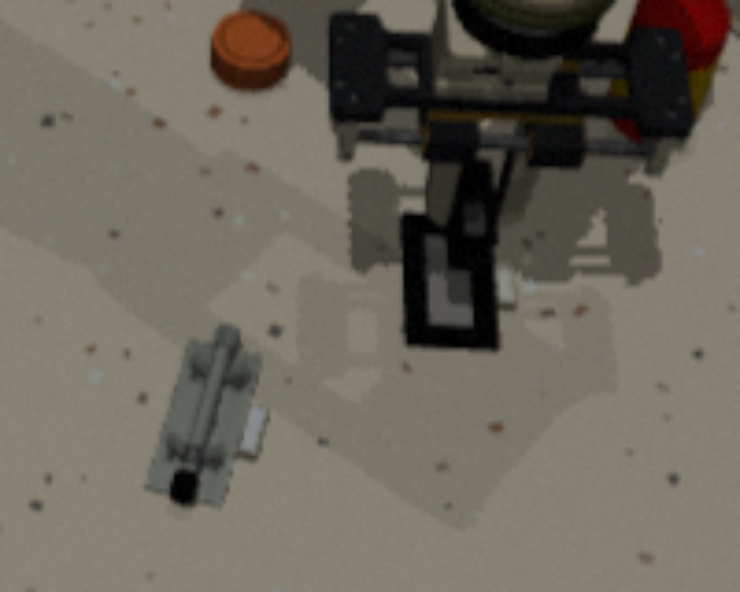

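The extender sits home in the cradle, with both ends outside, at (230,335) and (183,487). The clip hangs over the tray, so I lower and release it.

Emit:
{"method": "arm_command", "body": {"targets": [{"x":0,"y":0,"z":-0.04,"rx":0,"ry":0,"rz":0,"claw":255},{"x":0,"y":0,"z":-0.08,"rx":0,"ry":0,"rz":0,"claw":255},{"x":0,"y":0,"z":-0.1,"rx":0,"ry":0,"rz":0,"claw":255},{"x":0,"y":0,"z":-0.108,"rx":0,"ry":0,"rz":0,"claw":255},{"x":0,"y":0,"z":-0.108,"rx":0,"ry":0,"rz":0,"claw":255},{"x":0,"y":0,"z":-0.108,"rx":0,"ry":0,"rz":0,"claw":255}]}}

```text
t: 15.25
tool_pos: [0.6063, 0.2859, 0.0305]
orientation: [0.838, 3.027, 0.0]
force: [-0.2, -0.3, -0.3]
opening: 0.0251
gripper_force: 20.0
```

Emit:
{"method": "arm_command", "body": {"targets": [{"x":0,"y":0,"z":0,"rx":0,"ry":0,"rz":0,"claw":150},{"x":0,"y":0,"z":0,"rx":0,"ry":0,"rz":0,"claw":100},{"x":0,"y":0,"z":0,"rx":0,"ry":0,"rz":0,"claw":100},{"x":0,"y":0,"z":0,"rx":0,"ry":0,"rz":0,"claw":100},{"x":0,"y":0,"z":0,"rx":0,"ry":0,"rz":0,"claw":100},{"x":0,"y":0,"z":0.05,"rx":0,"ry":0,"rz":0,"claw":50},{"x":0,"y":0,"z":0.12,"rx":0,"ry":0,"rz":0,"claw":0},{"x":0,"y":0,"z":0.16,"rx":0,"ry":0,"rz":0,"claw":0},{"x":0,"y":0,"z":0.16,"rx":0,"ry":0,"rz":0,"claw":0},{"x":0,"y":0,"z":0.16,"rx":0,"ry":0,"rz":0,"claw":0}]}}

```text
t: 16.08
tool_pos: [0.6076, 0.2867, 0.1123]
orientation: [0.838, 3.024, 0.004]
force: [-0.1, -0.8, -0.9]
opening: 0.0852
gripper_force: 0.0
```

Emit:
{"method": "arm_command", "body": {"targets": [{"x":-0.08,"y":-0.01,"z":0,"rx":0,"ry":0,"rz":0,"claw":0},{"x":-0.16,"y":-0.015,"z":0,"rx":0,"ry":0,"rz":0,"claw":0},{"x":-0.24,"y":-0.02,"z":0,"rx":0,"ry":0,"rz":0,"claw":0},{"x":-0.32,"y":-0.025,"z":0,"rx":0,"ry":0,"rz":0,"claw":0},{"x":-0.39,"y":-0.032,"z":0,"rx":0,"ry":0,"rz":0,"claw":0},{"x":-0.418,"y":-0.032,"z":-0.04,"rx":0,"ry":0,"rz":0,"claw":0},{"x":-0.418,"y":-0.032,"z":-0.08,"rx":0,"ry":0,"rz":0,"claw":0},{"x":-0.418,"y":-0.032,"z":-0.08,"rx":0,"ry":0,"rz":0,"claw":0},{"x":-0.418,"y":-0.032,"z":-0.08,"rx":0,"ry":0,"rz":0,"claw":0}]}}

```text
t: 16.83
tool_pos: [0.3954, 0.2692, 0.0681]
orientation: [-0.838, -3.025, 0.005]
force: [0.8, -0.5, 0.3]
opening: 0.0931
gripper_force: 0.0
```

Run:
```python
from h import *
pose(); p,d=robot.read_camera("wrist"); cv2.imwrite("pics/w7.png",p[...,::-1])
p,d=robot.read_camera("scene"); P=cloud(d,robot.get_calibration("scene"))
m=(d>0)&(P[...,2]>.018)&(P[...,2]<.035)&(np.hypot(P[...,0]-.605,P[...,1]-.2856)<.05)
q=P[m]; r=cv2.minAreaRect((q[:,:2]*1e3).astype(np.float32)); print("clip",r,np.median(q[:,2]))
```

```text
tcp [395.4 269.2  68.1] yang 59.0 tilt 0.26 q6 -0.54 open 93.1 t 16.8333
clip ((604.9653930664062, 289.5208435058594), (26.56005859375, 62.291439056396484), 59.06974792480469) 0.025997717729163372
```

View pics/w7.png

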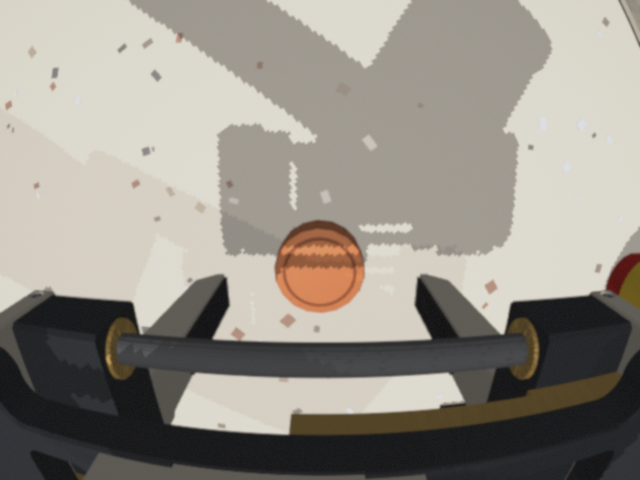

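The clip sits 4 mm from the tray's centre, and the cedar (320,268) is centred between the fingers. I grip it.

Emit:
{"method": "arm_command", "body": {"targets": [{"x":0,"y":0,"z":-0.04,"rx":0,"ry":0,"rz":0,"claw":0},{"x":0,"y":0,"z":-0.08,"rx":0,"ry":0,"rz":0,"claw":0},{"x":0,"y":0,"z":-0.093,"rx":0,"ry":0,"rz":0,"claw":0},{"x":0,"y":0,"z":-0.093,"rx":0,"ry":0,"rz":0,"claw":255},{"x":0,"y":0,"z":-0.093,"rx":0,"ry":0,"rz":0,"claw":255},{"x":0,"y":0,"z":-0.093,"rx":0,"ry":0,"rz":0,"claw":255},{"x":0,"y":0,"z":-0.093,"rx":0,"ry":0,"rz":0,"claw":255},{"x":0,"y":0,"z":-0.093,"rx":0,"ry":0,"rz":0,"claw":255},{"x":0,"y":0,"z":-0.093,"rx":0,"ry":0,"rz":0,"claw":255},{"x":0,"y":0,"z":-0.093,"rx":0,"ry":0,"rz":0,"claw":255}]}}

```text
t: 17.77
tool_pos: [0.3974, 0.2703, 0.0239]
orientation: [0.839, 3.027, 0.001]
force: [0.0, -1.0, 3.5]
opening: 0.0514
gripper_force: 20.1
```

Emit:
{"method": "arm_command", "body": {"targets": [{"x":0,"y":0,"z":0,"rx":0,"ry":0,"rz":0,"claw":255},{"x":0,"y":0,"z":0,"rx":0,"ry":0,"rz":0,"claw":255},{"x":0,"y":0,"z":0,"rx":0,"ry":0,"rz":0,"claw":255}]}}

```text
t: 18.02
tool_pos: [0.3975, 0.2703, 0.0239]
orientation: [0.839, 3.027, 0.001]
force: [-0.5, -1.3, 5.1]
opening: 0.0516
gripper_force: 20.0
```

Emit:
{"method": "arm_command", "body": {"targets": [{"x":0,"y":0,"z":0.07,"rx":0,"ry":0,"rz":0,"claw":255},{"x":0,"y":0,"z":0.14,"rx":0,"ry":0,"rz":0,"claw":255},{"x":0.04,"y":-0.05,"z":0.14,"rx":0,"ry":0,"rz":0,"claw":255},{"x":0.08,"y":-0.11,"z":0.14,"rx":0,"ry":0,"rz":0,"claw":255},{"x":0.12,"y":-0.17,"z":0.14,"rx":0,"ry":0,"rz":0,"claw":255},{"x":0.16,"y":-0.23,"z":0.14,"rx":0,"ry":0,"rz":0,"claw":255},{"x":0.2,"y":-0.29,"z":0.14,"rx":0,"ry":0,"rz":0,"claw":255},{"x":0.25,"y":-0.35,"z":0.14,"rx":0,"ry":0,"rz":0,"claw":255},{"x":0.29,"y":-0.41,"z":0.14,"rx":0,"ry":0,"rz":0,"claw":255},{"x":0.33,"y":-0.47,"z":0.14,"rx":0,"ry":0,"rz":0,"claw":255}]}}

```text
t: 18.85
tool_pos: [0.5628, 0.0334, 0.0931]
orientation: [-0.839, -3.027, 0.0]
force: [0.4, 0.5, -0.4]
opening: 0.0516
gripper_force: 20.0
```

Emit:
{"method": "arm_command", "body": {"targets": [{"x":0.04,"y":-0.06,"z":0,"rx":0,"ry":0,"rz":0,"claw":255},{"x":0.08,"y":-0.12,"z":0,"rx":0,"ry":0,"rz":0,"claw":255},{"x":0.13,"y":-0.18,"z":0,"rx":0,"ry":0,"rz":0,"claw":255},{"x":0.17,"y":-0.23,"z":0,"rx":0,"ry":0,"rz":0,"claw":255},{"x":0.187,"y":-0.262,"z":0,"rx":0,"ry":0,"rz":0,"claw":255},{"x":0.187,"y":-0.262,"z":0,"rx":0,"ry":0,"rz":0,"claw":255},{"x":0.187,"y":-0.262,"z":0,"rx":0,"ry":0,"rz":0,"claw":255},{"x":0.187,"y":-0.262,"z":0,"rx":0,"ry":0,"rz":0,"claw":255},{"x":0.187,"y":-0.262,"z":0,"rx":0,"ry":0,"rz":0,"claw":255}]}}

```text
t: 19.6
tool_pos: [0.6549, -0.0947, 0.093]
orientation: [-0.837, -3.027, -0.0]
force: [-0.6, 0.1, -0.6]
opening: 0.0516
gripper_force: 20.0
```

```bash
python3 -c "
from h import *
pose()"
```

```text
tcp [654.9 -94.7  93. ] yang 59.1 tilt 0.07 q6 -1.25 open 51.6 t 19.6
```

Emit:
{"method": "arm_command", "body": {"targets": [{"x":0,"y":-0.002,"z":-0.05,"rx":0,"ry":0,"rz":0,"claw":255},{"x":0,"y":-0.002,"z":-0.09,"rx":0,"ry":0,"rz":0,"claw":255},{"x":0,"y":-0.002,"z":-0.115,"rx":0,"ry":0,"rz":0,"claw":255},{"x":0,"y":-0.002,"z":-0.126,"rx":0,"ry":0,"rz":0,"claw":255},{"x":0,"y":-0.002,"z":-0.126,"rx":0,"ry":0,"rz":0,"claw":255},{"x":0,"y":-0.002,"z":-0.126,"rx":0,"ry":0,"rz":0,"claw":255},{"x":0,"y":-0.002,"z":-0.126,"rx":0,"ry":0,"rz":0,"claw":255}]}}

```text
t: 20.18
tool_pos: [0.6563, -0.0967, 0.0314]
orientation: [0.838, 3.026, 0.0]
force: [0.5, -0.2, 0.1]
opening: 0.0513
gripper_force: 20.0
```

Emit:
{"method": "arm_command", "body": {"targets": [{"x":0,"y":0,"z":0,"rx":0,"ry":0,"rz":0,"claw":80},{"x":0,"y":0,"z":0,"rx":0,"ry":0,"rz":0,"claw":30},{"x":0,"y":0,"z":0,"rx":0,"ry":0,"rz":0,"claw":30},{"x":0,"y":0,"z":0,"rx":0,"ry":0,"rz":0,"claw":30},{"x":0,"y":0,"z":0,"rx":0,"ry":0,"rz":0,"claw":30},{"x":0,"y":0,"z":0.06,"rx":0,"ry":0,"rz":0,"claw":30},{"x":0,"y":0,"z":0.14,"rx":0,"ry":0,"rz":0,"claw":30},{"x":0,"y":0,"z":0.22,"rx":0,"ry":0,"rz":0,"claw":30},{"x":-0.07,"y":0,"z":0.26,"rx":0,"ry":0,"rz":0,"claw":30},{"x":-0.14,"y":0,"z":0.26,"rx":0,"ry":0,"rz":0,"claw":30}]}}

```text
t: 21.02
tool_pos: [0.5896, -0.0979, 0.1675]
orientation: [0.835, 3.017, 0.0]
force: [-0.2, -0.3, 1.2]
opening: 0.082
gripper_force: 0.0
```

Emit:
{"method": "arm_command", "body": {"targets": [{"x":-0.07,"y":0,"z":0.04,"rx":0,"ry":0,"rz":0,"claw":30},{"x":-0.14,"y":0,"z":0.08,"rx":0,"ry":0,"rz":0,"claw":30},{"x":-0.21,"y":0,"z":0.12,"rx":0,"ry":0,"rz":0,"claw":30},{"x":-0.28,"y":0,"z":0.16,"rx":0,"ry":0,"rz":0,"claw":30},{"x":-0.28,"y":0,"z":0.2,"rx":0,"ry":0,"rz":0,"claw":30},{"x":-0.28,"y":0,"z":0.2,"rx":0,"ry":0,"rz":0,"claw":30},{"x":-0.28,"y":0,"z":0.2,"rx":0,"ry":0,"rz":0,"claw":30}]}}

```text
t: 21.6
tool_pos: [0.4465, -0.0973, 0.2621]
orientation: [0.839, 3.023, -0.0]
force: [0.6, -0.5, -0.2]
opening: 0.082
gripper_force: 0.0
```

Run:
```python
from h import *
pose(); p,d=robot.read_camera("scene"); P=cloud(d,robot.get_calibration("scene")); cv2.imwrite("pics/s8.png",p[...,::-1])
for n,(x,y),lo,hi,r in(("flask cap",(.406,-.261),.06,.078,.04),("cedar top",(.655,-.0963),.023,.037,.045),("clip",(.605,.2856),.018,.035,.05)):
    m=(d>0)&(P[...,2]>lo)&(P[...,2]<hi)&(np.hypot(P[...,0]-x,P[...,1]-y)<r); q=P[m]
    print(n,len(q),cv2.minAreaRect((q[:,:2]*1e3).astype(np.float32)),q.mean(0)*1e3)
e=(P[...,:2]-[.625,.1065]); a=e@[-.728,.686]; b=e@[-.686,-.728]
m=(d>0)&(abs(a)<.075)&(abs(b)<.012)&(P[...,2]>.012)&(P[...,2]<.03); q=P[m]; print("ext",cv2.minAreaRect((q[:,:2]*1e3).astype(np.float32)))
for l,h in((-.06,-.045),(-.02,.02),(.045,.06)):
    k=m&(a>l)&(a<h); print(l,h,k.sum(),b[k].mean()*1e3 if k.any() else 0,P[k][:,2].max()*1e3 if k.any() else 0)
print(a[m].min(),a[m].max())
```

```text
tcp [446.5 -97.3 262.1] yang 59.0 tilt 0.25 q6 -1.36 open 82.0 t 21.6
flask cap 85 ((404.788330078125, -257.9566955566406), (22.625165939331055, 22.394445419311523), 42.80216598510742) [ 406.09746328 -258.87407465   64.3058418 ]
cedar top 517 ((655.8380737304688, -94.74467468261719), (51.66236877441406, 51.353424072265625), 53.882041931152344) [657.45573482 -94.69506263  28.60524138]
clip 277 ((603.4562377929688, 289.971923828125), (26.746559143066406, 62.74260711669922), 59.765254974365234) [604.91017128 288.90342602  25.54435599]
ext ((625.443603515625, 105.68226623535156), (23.86648178100586, 118.20150756835938), 47.33803939819336)
-0.06 -0.045 51 0.5751043333797047 24.75084287084506
-0.02 0.02 74 0.6935791582094696 23.29043625111027
0.045 0.06 36 0.9522631175218249 23.44248617792022
-0.060067187402682555 0.05816322511640793
```

View pics/s8.png

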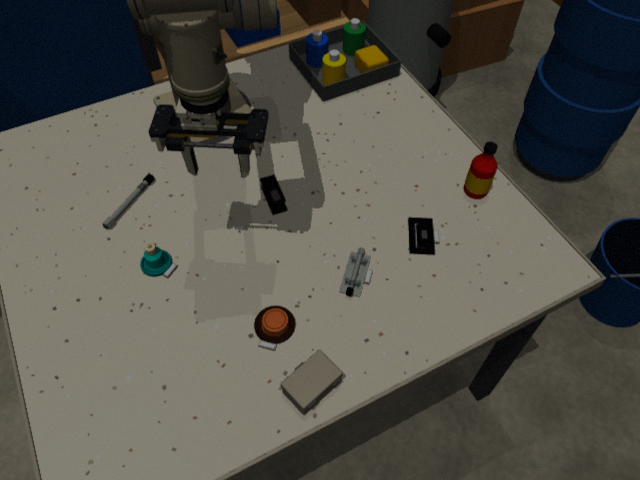

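The last view shows all four samples in their holders: flask (155,258), cedar (274,321), clip (421,236) and extender (357,271). The key box and wax bottle have not moved, so I hand the job in.

```bash
python3 -c "
from h import *
print(robot.close_job())"
```

```text
the job is handed in; nothing more can be done
None
```

I handed the job in at about 22 s of the 104 s allowed: the last camera check had all four samples within about 5 mm of their holder centres and the key box and wax bottle in place, but the hand-in returned no verdict.

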